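# Sweep the turned collars out of the outfeed pan

## Robot

A 7-joint arm with a two-finger parallel gripper is mounted at the origin on the work surface. World frame = base frame: x ahead of the robot, y to its left, z up, the work surface at z = 0. Lengths are in m, angles in rad, forces in N, time in s.
With the tool pointing down it reaches from about 0.35 to 0.9 m from the base axis. Payload 8.1 kg.
Tool frame: the origin (TCP) lies midway between the tips of the shut fingers; the grasp point (between the pads) lies arm.grasp_offset behind it (arm.grasp_offset is the distance from the TCP to the grasp point, in m); z points along the fingers, y is the line along which they close (so a half turn about z gives the same grasp; the last joint's range is limited). The gripper opens to 92 mm and grips with 3 to 60 N. Pads are 19 mm wide; open, the fingers measure 130 mm over their backs; the gripper's body (75 mm by 190 mm) begins 47 mm behind the grasp point.
Start: joints at [1.015, 0.434, 0.025, 1.573, -0.012, 1.134, -0.075], TCP at [0.273, -0.562, 0.196] pointing down, gripper open.
Joint ranges: [-2.62, 2.62], [-0.44, 2.09], [-1.27, 1.32], [0.08, 2.57], [-1.32, 4.46], [0.12, 2], [-2.74, 2.74]. Speed limits (rad/s): [2.22, 2.22, 3.01, 3.01, 3.14, 3.14, 3.14].

## Interface

Orientations are given as a rotation vector (axis times angle).
In Python, from cell import observe, imaging, arm gives the robot as it stands.
- The arm moves only by the tool apply_moves, never from a script. Its argument "commands" is a list of rows, each a list of 5 numbers: the opening in per cent of the stroke, from 0 (shut) to 100 (fully open), then the shift along the world's x, y, z in units of 0.06 m (1.0 is 0.06 m), then the turn about the world's z in units of 0.5 rad (1.0 is 0.5 rad). A call has 1 to 12 rows; each row shifts and turns the commanded pose from where the row before left it; what a row does not reach is not made up. A row lasts 1/8 s, in which the tool goes at most 62.5 mm and 10.7 degrees, less where a joint would pass 70% of its speed; a pose out of reach is approached as far as the arm can. A call with a number of a shift or a turn outside -1 to 1 is refused whole. A call with a gripper value outside its range is refused whole. The fingers move at their own pace and stop on an object; "newtons" is the grip in N (left out, the last holds). Time passes only in rows, so rows that do not move let the fingers close. It gives the time, the measured TCP pose, the force, the opening and the grip force at its end, in the units of the state.
- observe(): the state, without advancing time (a new reading comes with each control period).
- imaging.get_image(name): name is "scene" or "top" or "wrist"; returns (picture, depth): 480x640x3 uint8, red, green, blue; 480x640 float32, m along the optical axis (not along the pixel's ray), 0 where there is no reading.
- imaging.camera_params(name): a dict with "camera_matrix" (3x3 intrinsics, pixels), "origin" and "rotation" of the camera in the world; the wrist camera has in their place "tool_from_camera" (4x4, takes a point from camera to tool coordinates, whose origin is the TCP and whose axes are the flange's). Camera axes: x right, y up, looking along -z (the intrinsics and any distortion apply to the point x, -y, -z); pixel columns grow to the right and rows downward; lengths in m; the calibration is good to about 2 mm. A picture is of the moment at which its call begins: read the wrist's pose just before it. camera_params takes no time and is no camera call.
- arm.sign_off(): hands the job in; it is judged then, once.
The state is a dict: "clock": time; "joints": joint angles; "dq": joint speeds; "joint_efforts": joint torques, N m; "position": TCP position; "ee_rot": TCP orientation; "force": force on the tool from outside, world axes, zero at the start; "ft_torque": the same for the moment, N m; "width": opening from 0.0 (shut) to 1.0 (fully open); "gripper_force": force on a finger pad.
Only numpy, scipy, OpenCV 4.12 (cv2) and the standard library are available. Lean on these libraries where they do the work, as an engineer would, in place of code of your own. Each camera call takes 0.05 s, during which the arm holds its last target. There are 200 camera calls.

## Task

Clear the lathe's outfeed pan: with the fingertips, sweep the four loose steel collars along the pan floor and over its open edge so that all four drop into the black bin. Only push them, never pick one up. Leave the ring gauge, the larger plain ring that stands among them in the pan, where it is, and do not disturb the wrench, chuck jaw and tin beside the pan.

Things in the scene. Friction and masses are not known exactly. Their poses are not given: they have to be found in the camera images.
- pan: Sheet-steel outfeed pan on four legs, fixed on the bench. Origin on the bench top under the pan, z up. Its flat floor (top at z = 70 mm) spans x -115 to +115, y -133 to +150 mm. Walls 3 mm thick, top at z = 95 mm, on both x sides and at the +y end; the -y end is open, a plain edge with no wall. A small belt conveyor ends behind the +y wall.
- pan_edge (a point): Middle of the pan's open edge, at floor height (z = 70 mm), at pan x = 0, y = -133 mm. The edge is straight, 230 mm long, along the pan's x axis.
- conveyor_end (a point): Top middle of the conveyor's end nearest the pan, at pan y = 160 mm. The conveyor is 122 mm wide, its frame's top at z = 124 mm, and runs 220 mm away along pan +y; its motor on the +x side reaches z = 139 mm. Keep clear.
- bin: Open black plastic bin, 240 mm (x) by 140 mm (y) by 56 mm high, walls 4 mm, fixed on the bench under the pan's open edge. Origin at the centre of its underside, at pan y = -190 mm; axes parallel to the pan's. The pan's edge overhangs its near wall by 13 mm, its rim is 8 mm below the pan floor's underside: what is pushed off the edge falls in.
- collar0: Loose turned steel collar lying flat on the pan floor: a disc of 40 mm diameter, 14 mm high, with a boss of 26 mm diameter on top, 22 mm high in all, dark bore mark 13 mm, about 140 g. Origin at the centre of its underside, z up.
- collar1: Loose turned steel collar lying flat on the pan floor: a disc of 40 mm diameter, 14 mm high, with a boss of 26 mm diameter on top, 22 mm high in all, dark bore mark 13 mm, about 140 g. Origin at the centre of its underside, z up.
- collar2: Loose turned steel collar lying flat on the pan floor: a disc of 40 mm diameter, 14 mm high, with a boss of 26 mm diameter on top, 22 mm high in all, dark bore mark 13 mm, about 140 g. Origin at the centre of its underside, z up.
- collar3: Loose turned steel collar lying flat on the pan floor: a disc of 40 mm diameter, 14 mm high, with a boss of 26 mm diameter on top, 22 mm high in all, dark bore mark 13 mm, about 140 g. Origin at the centre of its underside, z up.
- gauge: Loose plain steel ring gauge standing flat in the pan among the collars: outside diameter 56 mm, hole 30 mm, 24 mm high, about 280 g. Origin at the centre of its underside. To be left where it is.
- wrench: Open-end wrench 170 mm long lying on the bench beyond the pan (pan +x side). Leave alone.
- jaw: Stepped black chuck jaw 70 x 26 x 34 mm lying on the bench on the robot's side of the pan. Leave alone.
- tin: Aluminium tin, 72 mm diameter, 55 mm tall, on the bench beyond the bin (pan +x side). Leave alone.

How it is judged:
At the end, for the whole second after the job is handed in: All four collars lie at rest inside the bin, below its rim; the ring gauge is in the pan within 20 mm of where it stood, and the wrench, chuck jaw and tin are within 30 mm of where they were (x of collar0 in the frame of bin between -0.116 and 0.116 m and y of collar0 in the frame of bin between -0.066 and 0.066 m and z of each of collar0, collar1, collar2, collar3 in the frame of bin below 0.054 m and linear speed of each of collar0, collar1, collar2, collar3, gauge below 0.03 m/s and x of collar1 in the frame of bin between -0.116 and 0.116 m and y of collar1 in the frame of bin between -0.066 and 0.066 m and x of collar2 in the frame of bin between -0.116 and 0.116 m and y of collar2 in the frame of bin between -0.066 and 0.066 m and x of collar3 in the frame of bin between -0.116 and 0.116 m and y of collar3 in the frame of bin between -0.066 and 0.066 m and distance of gauge from where it was at the start of the episode below 0.02 m and distance of each of wrench, jaw, tin from where it was at the start of the episode below 0.03 m); the robot touches nothing.
It fails at once if a collar is lifted more than 12 mm off the pan floor (height (world z) of any of collar0, collar1, collar2, collar3 above 0.082 m).
It fails at once if the ring gauge is moved more than 20 mm (distance of gauge from where it was at the start of the episode above 0.02 m).
It fails at once if the wrench, chuck jaw or tin is moved more than 30 mm (distance of any of wrench, jaw, tin from where it was at the start of the episode above 0.03 m).
It also fails if it takes over 59 s, if anything falls off the work surface, if the arm or the gripper's body presses on something with over 40 N, if the wrist force passes 120 N, or if a joint passes its speed limit or range.

## Working session

There is one attempt and no reset: what is moved stays moved. The work goes in short steps, Python scripts to look and compute and a tool call to move; the robot and the scene stay as the last step left them, time stands still between calls to the robot, and variables do not carry over. Pictures are saved under pics/ and viewed, at most 10 in all, crops included, and the job is handed in when it is done.

Besides the shell and the picture viewer there is one more tool, called after "Emit:" as name(argument=value, ...) on one line, values as JSON. apply_moves: Moves the arm, as the interface text tells. Its arguments: {"type":"object","properties":{"commands":{"type":"array"},"newtons":{"type":"number"}},"required":["commands"]}

```bash
mkdir -p pics
cat > h.py <<'E'
import numpy as np, cv2
from cell import observe, imaging, arm
def cloud(name):
    img,d=imaging.get_image(name); p=imaging.camera_params(name)
    K=np.array(p['camera_matrix']); v,u=np.mgrid[0:480,0:640]
    X=np.stack([(u-K[0,2])/K[0,0]*d,-(v-K[1,2])/K[1,1]*d,-d],-1)
    W=X@np.array(p['rotation']).T+np.array(p['origin']); W[d==0]=np.nan
    return img,W
E
python3 - <<'E'
from h import *
img,W=cloud('top'); cv2.imwrite('pics/top0.png',img[:,:,::-1]); np.save('W.npy',W)
p=imaging.camera_params('top'); print({k:np.round(v,3).tolist() if not isinstance(v,str) else v for k,v in p.items()})
o=observe(); print(o)
for v in range(40,480,80): print([np.round(W[v,u],3).tolist() for u in range(40,640,112)])
E
```

```text
Traceback (most recent call last):
  File "h.py", line 7, in cloud
    W=X@np.array(p['rotation']).T+np.array(p['origin']); W[d==0]=np.nan
      ~~~~~~~~~~~~~~~~~~~~~~~~~~~^~~~~~~~~~~~~~~~~~~~~~
ValueError: operands could not be broadcast together with shapes (480,640) (3,)
```

```bash
sed -i "s/np.array(p\['rotation'\]).T/cv2.Rodrigues(np.array(p['rotation'],float))[0].T/" h.py
python3 - <<'E'
from h import *
img,W=cloud('top'); cv2.imwrite('pics/top0.png',img[:,:,::-1]); np.save('W.npy',W)
p=imaging.camera_params('top'); print(p)
o=observe(); print(o)
for v in range(40,480,80): print([np.round(W[v,u],3).tolist() for u in range(40,640,112)])
E
```

```text
{'camera_matrix': array([[516.72645643,   0.        , 303.78097374],
       [  0.        , 516.72645643, 238.16305452],
       [  0.        ,   0.        ,   1.        ]]), 'origin': array([0.53187566, 0.02888866, 1.03833542]), 'rotation': array([ 0.05154474, -0.05034027, -1.57181193])}
{'clock': 0.1, 'joints': array([ 1.01540172,  0.43512452,  0.02495164,  1.57400444, -0.01160436,
        1.13401422, -0.07514391]), 'dq': array([-0.00070779, -0.00139881, -0.00044811, -0.00112102, -0.0027828 ,
        0.00038727,  0.00026197]), 'joint_efforts': array([ 3.34612210e-03, -6.69131327e+01,  9.88762826e-01, -3.15147078e+01,
       -6.03797729e-02,  3.74463305e-02, -9.89397620e-06]), 'position': array([ 0.27316479, -0.56157993,  0.19524176]), 'ee_rot': array([-3.06015171e+00, -7.04741278e-01,  6.68618608e-04]), 'force': array([ 0.05311877,  0.18424738, -0.38821213]), 'ft_torque': array([ 0.0017004 , -0.01623848,  0.00985046]), 'gripper_force': 0.0, 'width': 0.9986246596144971}
[[1.011, 0.574, -0.0], [0.998, 0.335, 0.026], [0.998, 0.109, 0.025], [0.996, -0.116, 0.029], [0.997, -0.342, 0.026], [1.008, -0.582, 0.0]]
[[0.843, 0.57, -0.003], [0.842, 0.339, 0.001], [0.841, 0.11, 0.001], [0.841, -0.118, 0.0], [0.841, -0.348, -0.001], [0.84, -0.576, 0.0]]
[[0.678, 0.565, -0.003], [0.659, 0.299, 0.127], [0.677, 0.11, -0.003], [0.667, -0.107, 0.068], [0.676, -0.344, -0.002], [0.676, -0.572, -0.003]]
[[0.516, 0.559, -0.001], [0.516, 0.333, 0.002], [0.517, 0.102, 0.095], [0.516, -0.105, 0.07], [0.515, -0.339, 0.001], [0.514, -0.563, -0.0]]
[[0.358, 0.553, 0.001], [0.357, 0.331, -0.001], [0.357, 0.109, -0.0], [0.357, -0.113, -0.0], [0.357, -0.335, -0.001], [0.356, -0.557, 0.001]]
[[0.203, 0.548, 0.001], [0.203, 0.328, 0.001], [0.203, 0.108, 0.002], [0.202, -0.111, 0.001], [0.203, -0.33, 0.003], [0.201, -0.551, 0.001]]
```

View pics/top0.png

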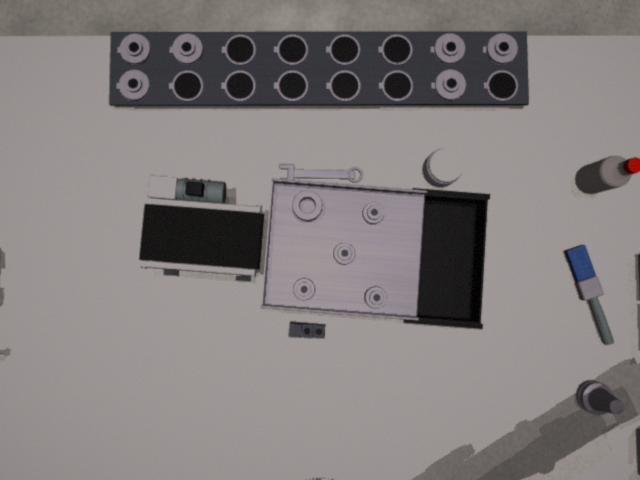

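The picture shows the gauge at (308,206); the collars at (374,212), (344,253), (304,289) and (376,297); the pan's open edge at column ~420, with the bin to its right.

Run:
```python
from h import *
W=np.load('W.npy'); z=W[...,2]; ok=np.isfinite(z)
# pan walls: fit
m=(z>.088)&(z<.1)&(W[...,0]<.75)&(W[...,1]>-.2)&(W[...,1]<.125)&(W[...,0]>.3)
v,u=np.where(m); print(m.sum(), cv2.minAreaRect(W[m][:,:2].astype(np.float32)))
f=(abs(z-.07)<.005); n,l,s,c=cv2.connectedComponentsWithStats(f.astype(np.uint8))
i=1+np.argmax(s[1:,4]); P=W[l==i]; r=cv2.minAreaRect(P[:,:2].astype(np.float32)); print('floor',r,cv2.boxPoints(r))
for (a,b) in [(308,206),(374,212),(344,253),(304,289),(376,297)]:
    sub=np.zeros_like(z,bool); sub[b-22:b+23,a-22:a+23]=1
    q=W[sub&(z>.077)&(z<.1)]; 
    c0=W[b,a,:2]; q=q[np.hypot(*(q[:,:2]-c0).T)<.035]
    (cx,cy),rad=cv2.minEnclosingCircle(q[:,:2].astype(np.float32)); print(a,b,np.round([cx,cy,rad],4),q[:,2].max(),np.round(q[:,:2].mean(0),4))
```

```text
2189 ((0.5738716721534729, -0.04319307208061218), (0.2864290773868561, 0.23843204975128174), 85.37291717529297)
floor ((0.5737959742546082, -0.04618068039417267), (0.2865591049194336, 0.23085102438926697), 85.32830047607422) [[ 0.44708437 -0.17958325]
 [ 0.6771684  -0.19838521]
 [ 0.7005076   0.08722189]
 [ 0.47042352  0.10602385]]
308 206 [0.6545 0.0241 0.0279] 0.09849104761383642 [0.6537 0.0241]
374 212 [ 0.6404 -0.0989  0.0202] 0.09523750514511209 [ 0.6403 -0.0981]
344 253 [ 0.5658 -0.0439  0.02  ] 0.0955367056079709 [ 0.5658 -0.0435]
304 289 [0.5006 0.0307 0.0201] 0.09594640291824941 [0.5006 0.0305]
376 297 [ 0.4774 -0.1009  0.0275] 0.09937500776650732 [ 0.4826 -0.1007]
```

Emit:
apply_moves(commands=[[15,0.33,0.76,-0.07,0.19],[15,0.33,0.76,-0.07,0.19],[15,0.33,0.76,-0.07,0.19],[15,0.33,0.76,-0.07,0.19],[15,0.33,0.76,-0.07,0.19],[15,0.33,0.76,-0.07,0.19],[15,0.33,0.76,-0.07,0.19],[15,0.33,0.76,-0.07,0.19],[15,0.33,0.76,-0.07,0.19],[15,0.33,0.76,-0.07,0.19],[15,0.33,0.76,-0.07,0.17],[15,0,0,0,0]])

```text
clock: 1.6
position: [0.4921, -0.0561, 0.1494]
ee_rot: [-2.303, -2.135, -0.002]
force: [-0.4, -0.8, -0.3]
width: 0.149
gripper_force: 0.0
```

```bash
cat >> h.py <<'E'
O=np.array([.573,-.0565]); Rp=np.array([[.9967,.0814],[-.0814,.9967]])  # world = O+Rp@pan
def pan(): 
    o=observe(); p=o['position']; rv=cv2.Rodrigues(o['ee_rot'])[0]
    print('t',o['clock'],'world',p.round(4),'pan',(Rp.T@(p[:2]-O)).round(4),'y-axis deg',np.degrees(np.arctan2(rv[1,1],rv[0,1])).round(2),'F',o['force'].round(1),'w',round(o['width'],3))
E
python3 - <<'E'
from h import *
pan(); print(arm.grasp_offset)
img,W=cloud('scene'); cv2.imwrite('pics/s1.png',img[:,:,::-1])
E
```

```text
t 1.6 world [ 0.4921 -0.0561  0.1494] pan [-0.0807 -0.0061] y-axis deg -4.34 F [-0.4 -0.8 -0.3] w 0.149
0.0188
```

View pics/s1.png

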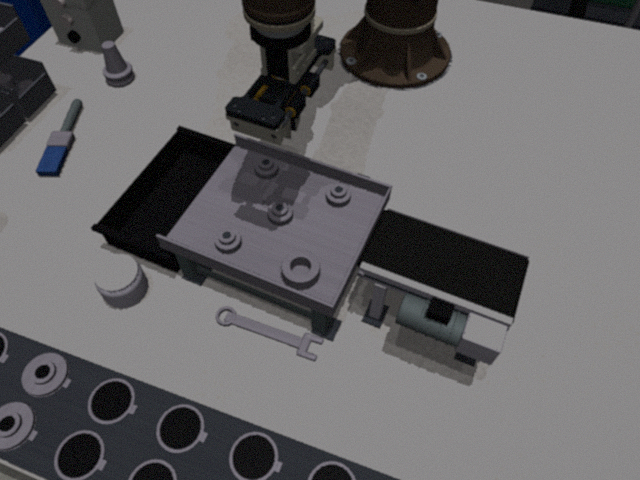

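The scene view shows the gripper above the pan's robot side; collars (266,168), (338,195), (280,211), (228,240) and gauge (300,268) are undisturbed.

Emit:
apply_moves(commands=[[15,0,0,-0.4,0],[15,0,0,-0.4,0],[15,0,0,-0.3,0],[15,0,0,-0.12,0],[15,0,0,0,0]])

```text
clock: 2.28
position: [0.4908, -0.0613, 0.0764]
ee_rot: [-2.313, -2.125, 0.001]
force: [-0.5, 0.5, 0.0]
width: 0.148
gripper_force: 0.0
```

Emit:
apply_moves(commands=[[15,-0.02,-0.27,0,0],[15,-0.02,-0.27,0,0],[15,-0.02,-0.27,0,0],[15,-0.02,-0.27,0,0],[15,-0.02,-0.27,0,0],[15,-0.02,-0.27,0,0],[15,-0.02,-0.27,0,0],[15,-0.02,-0.27,0,0],[15,0,0,0,0]])

```text
clock: 3.4
position: [0.4813, -0.1917, 0.0764]
ee_rot: [2.314, 2.124, -0.001]
force: [-0.3, 0.1, -0.3]
width: 0.15
gripper_force: 0.0
```

Run:
```python
from h import *
pan()
img,W=cloud('scene'); cv2.imwrite('pics/s2.png',img[100:320,60:420,::-1].repeat(2,0).repeat(2,1))
```

```text
t 3.4 world [ 0.4813 -0.1917  0.0764] pan [-0.0804 -0.1422] y-axis deg -4.89 F [-0.3  0.1 -0.3] w 0.15
```

View pics/s2.png

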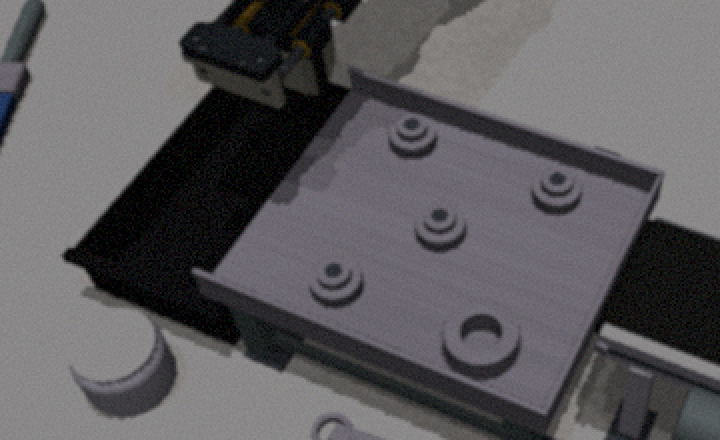

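Collar D at (412,133) in this crop has not moved, though the gripper is past it beyond the edge (upper left); I check from above.

Run:
```python
from h import *
img,W=cloud('top'); cv2.imwrite('pics/t2.png',img[150:370,230:530,::-1].repeat(2,0).repeat(2,1))
for n in('top','scene'):
    p=imaging.camera_params(n); R=cv2.Rodrigues(p['rotation'])[0]
    for P in (observe()['position'],np.array([.484,-.1005,.092])):
        X=R.T@(P-p['origin']); K=p['camera_matrix']; print(n,P.round(3),K[0,0]*X[0]/-X[2]+K[0,2],K[1,1]*-X[1]/-X[2]+K[1,2])
```

```text
top [ 0.482 -0.19   0.077] 422.3529282875581 298.7271005235389
top [ 0.484 -0.1    0.092] 375.2870420132632 297.9469953474247
scene [ 0.482 -0.19   0.077] 220.4445283562847 153.8998597178991
scene [ 0.484 -0.1    0.092] 267.0780425445518 161.484061958665
```

View pics/t2.png

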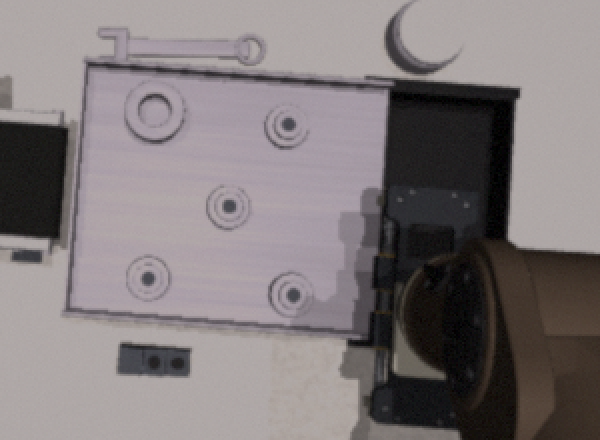

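From above, the gripper sits at the open edge around crop (385,298), and all four collars and the gauge are unmoved. I need to know where the fingertips really are.

Run:
```python
from h import *
pan(); print(imaging.camera_params('wrist'))
img,W=cloud('scene'); t=observe()['position']
q=W[(np.hypot(W[...,0]-t[0],W[...,1]-t[1])<.11)&(W[...,2]>.08)]
for z in np.arange(.08,.26,.01):
    s=q[(q[:,2]>=z)&(q[:,2]<z+.01)]
    if len(s): print(round(z,2),len(s),s.min(0).round(3)[:2],s.max(0).round(3)[:2])
img,d=imaging.get_image('wrist'); cv2.imwrite('pics/w2.png',img[:,:,::-1])
```

```text
t 3.5 world [ 0.4816 -0.1897  0.0765] pan [-0.0802 -0.1402] y-axis deg -4.76 F [-0.3  0.6  0. ] w 0.15
{'camera_matrix': array([[404.68398861,   0.        , 316.4806004 ],
       [  0.        , 404.68398861, 229.14162076],
       [  0.        ,   0.        ,   1.        ]]), 'tool_from_camera': array([[ 1.57107987e-04,  9.59957250e-01,  2.80146487e-01,
         7.46691881e-02],
       [ 9.99999987e-01, -1.59300883e-04, -1.49419962e-05,
         1.11704074e-04],
       [ 3.02839051e-05,  2.80146486e-01, -9.59957262e-01,
        -1.89777665e-01],
       [ 0.00000000e+00,  0.00000000e+00,  0.00000000e+00,
         1.00000000e+00]])}
0.08 430 [ 0.446 -0.179] [ 0.506 -0.083]
0.09 294 [ 0.445 -0.178] [ 0.499 -0.083]
0.1 18 [ 0.473 -0.192] [ 0.496 -0.179]
0.11 78 [ 0.459 -0.199] [ 0.505 -0.178]
0.12 114 [ 0.461 -0.205] [ 0.509 -0.178]
0.13 102 [ 0.46  -0.199] [ 0.509 -0.178]
0.14 41 [ 0.459 -0.191] [ 0.51  -0.178]
0.15 16 [ 0.457 -0.185] [ 0.511 -0.178]
0.16 1 [ 0.52  -0.187] [ 0.52  -0.187]
0.17 291 [ 0.398 -0.235] [ 0.574 -0.147]
0.18 677 [ 0.398 -0.234] [ 0.573 -0.147]
0.19 814 [ 0.393 -0.235] [ 0.579 -0.147]
0.2 569 [ 0.394 -0.235] [ 0.581 -0.146]
0.21 1832 [ 0.388 -0.235] [ 0.58  -0.147]
0.22 311 [ 0.434 -0.216] [ 0.503 -0.162]
0.23 340 [ 0.433 -0.214] [ 0.502 -0.163]
0.24 228 [ 0.435 -0.215] [ 0.502 -0.163]
0.25 79 [ 0.49  -0.213] [ 0.503 -0.169]
```

View pics/w2.png

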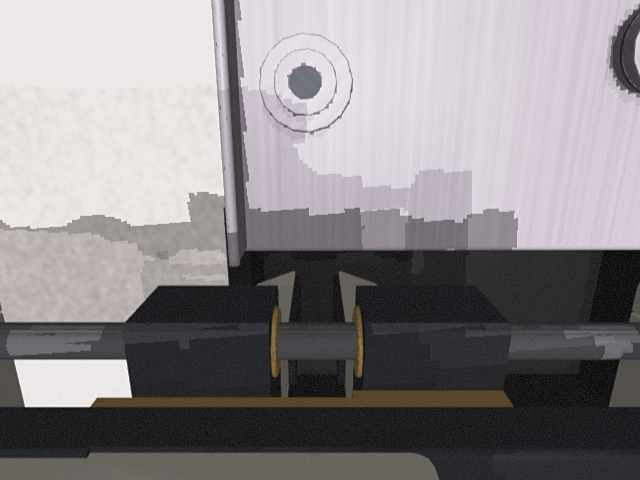

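The scene cloud shows the tips' undersides near z≈0.103 and the body's at 0.17. That is about 27 mm higher than the reported TCP implies, so the first sweep passed over the collar. Going back, then descending with the force watched.

Emit:
apply_moves(commands=[[15,0,0,0.3,0],[15,0.03,0.43,0,0],[15,0.03,0.43,0,0],[15,0.03,0.43,0,0],[15,0.03,0.43,0,0],[15,0.03,0.43,0,0],[15,0,0,-0.3,0],[15,0,0,-0.2,0],[15,0,0,0,0]])

```text
clock: 4.72
position: [0.4898, -0.061, 0.0637]
ee_rot: [-2.311, -2.127, 0.002]
force: [0.3, -0.1, -0.0]
width: 0.151
gripper_force: 0.0
```

Run:
```python
from h import *
pan()
img,W=cloud('scene'); t=observe()['position']
q=W[(np.hypot(W[...,0]-t[0],W[...,1]-t[1])<.04)&(W[...,2]>.073)]
for z in np.arange(.073,.18,.005):
    s=q[(q[:,2]>=z)&(q[:,2]<z+.005)]
    if len(s): print(round(z,3),len(s),s.min(0).round(3)[:2],s.max(0).round(3)[:2])
```

```text
t 4.725 world [ 0.4898 -0.061   0.0637] pan [-0.0826 -0.0112] y-axis deg -4.75 F [ 0.3 -0.1 -0. ] w 0.151
0.073 21 [ 0.456 -0.058] [ 0.46  -0.038]
0.078 21 [ 0.457 -0.056] [ 0.46  -0.037]
0.083 23 [ 0.456 -0.056] [ 0.462 -0.036]
0.088 22 [ 0.457 -0.06 ] [ 0.484 -0.035]
0.093 41 [ 0.454 -0.06 ] [ 0.506 -0.037]
0.098 22 [ 0.46  -0.059] [ 0.509 -0.046]
0.103 30 [ 0.472 -0.059] [ 0.515 -0.05 ]
0.108 20 [ 0.485 -0.059] [ 0.517 -0.052]
0.113 13 [ 0.503 -0.059] [ 0.515 -0.053]
0.118 16 [ 0.501 -0.056] [ 0.517 -0.053]
0.123 10 [ 0.502 -0.054] [ 0.517 -0.053]
0.158 2 [ 0.482 -0.049] [ 0.483 -0.027]
0.163 33 [ 0.476 -0.075] [ 0.529 -0.025]
0.168 52 [ 0.476 -0.079] [ 0.529 -0.025]
0.173 91 [ 0.476 -0.081] [ 0.529 -0.024]
0.178 303 [ 0.461 -0.083] [ 0.529 -0.025]
```

Emit:
apply_moves(commands=[[15,0,0,-0.1,0],[15,0,0,-0.08,0],[15,0,0,-0.06,0],[15,0,0,0,0]])

```text
clock: 5.28
position: [0.4904, -0.0611, 0.0499]
ee_rot: [-2.312, -2.127, 0.0]
force: [-0.5, -0.8, 0.4]
width: 0.151
gripper_force: 0.0
```

Emit:
apply_moves(commands=[[15,-0.02,-0.25,-0.03,0],[15,-0.02,-0.25,0,0],[15,-0.02,-0.25,0,0],[15,0,0,0,0]])

```text
clock: 5.78
position: [0.4867, -0.1083, 0.0483]
ee_rot: [2.315, 2.123, -0.001]
force: [-0.7, 0.8, 0.0]
width: 0.151
gripper_force: 0.0
```

```bash
cat >> h.py <<'E'
def objs():
    img,W=cloud('top'); z=W[...,2]; q=(W[...,:2]-O)@Rp
    m=(z>.0765)&(z<.1)&(abs(q[...,0])<.109)&(q[...,1]<.145)&(q[...,1]>-.135)
    n,l,s,c=cv2.connectedComponentsWithStats(m.astype(np.uint8))
    for i in range(1,n):
        if s[i,4]>40: print('blob',s[i,4],q[l==i].mean(0).round(4))
    b=(z<.06)&(abs(q[...,0])<.115)&(q[...,1]<-.13)&(q[...,1]>-.255)&(z>.012)
    n,l,s,c=cv2.connectedComponentsWithStats(b.astype(np.uint8))
    for i in range(1,n):
        if s[i,4]>40: print('bin',s[i,4],q[l==i].mean(0).round(4),z[l==i].max().round(3))
    return img,W
E
python3 -c "
from h import *
pan(); objs()"
```

```text
t 5.775 world [ 0.4867 -0.1083  0.0483] pan [-0.0818 -0.0586] y-axis deg -4.94 F [-0.7  0.8  0. ] w 0.151
blob 541 [0.0738 0.087 ]
blob 365 [ 0.0705 -0.0358]
blob 371 [-0.0082  0.0125]
blob 370 [-0.0795  0.0809]
bin 748 [ 0.0311 -0.2527] 0.059
```

Emit:
apply_moves(commands=[[15,-0.02,-0.24,0,0],[15,-0.02,-0.24,0,0],[15,-0.02,-0.24,0,0],[15,-0.02,-0.24,0,0],[15,-0.02,-0.24,0,0],[15,-0.02,-0.24,0,0],[15,0,0,0,0]])

```text
clock: 6.7
position: [0.4795, -0.194, 0.0483]
ee_rot: [2.314, 2.124, -0.001]
force: [-0.3, 0.8, 0.0]
width: 0.151
gripper_force: 0.0
```

Run:
```python
from h import *
pan()
img,W=cloud('scene'); cv2.imwrite('pics/s3.png',img[80:320,60:420,::-1].repeat(2,0).repeat(2,1))
```

```text
t 6.7 world [ 0.4795 -0.194   0.0483] pan [-0.082  -0.1447] y-axis deg -4.89 F [-0.3  0.8  0. ] w 0.151
```

View pics/s3.png

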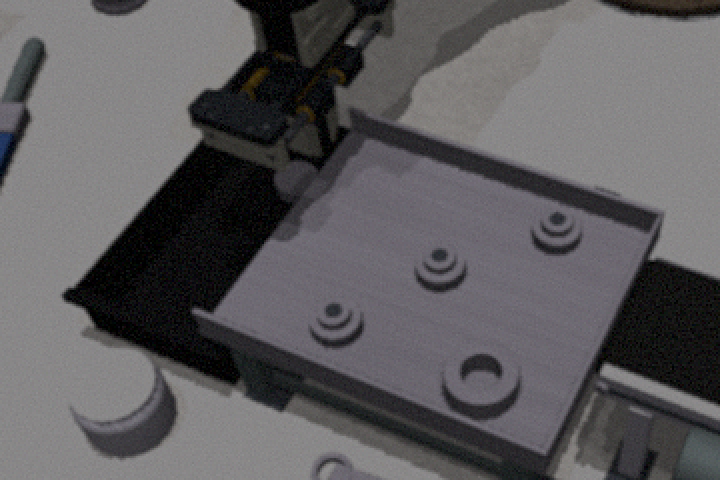

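Collar D now shows at crop (297,180), at the pan edge beside the fingers; I check whether it is still on the pan.

Run:
```python
from h import *
img,W=cloud('scene')
for v in range(160,184,3): print(v,[ (np.r_[Rp.T@(W[v,u,:2]-O),W[v,u,2]]*1000).round().astype(int).tolist() for u in range(197,222,4)])
```

```text
160 [[5, -116, 154], [4, -110, 156], [-114, -208, 0], [-115, -199, 2], [-116, -190, 5], [-114, -179, 12], [-116, -171, 14]]
163 [[6, -117, 148], [6, -110, 151], [-88, -186, 26], [-93, -182, 23], [-93, -172, 27], [-115, -181, 2], [-70, -135, 66]]
166 [[-94, -213, 1], [-80, -191, 23], [-83, -184, 24], [-86, -177, 24], [-88, -170, 25], [-90, -162, 27], [-62, -130, 69]]
169 [[-70, -192, 25], [-74, -186, 24], [-77, -180, 24], [-78, -172, 27], [-83, -167, 24], [-55, -134, 66], [-58, -127, 67]]
172 [[-65, -190, 23], [-68, -183, 23], [-70, -176, 24], [-73, -169, 25], [-78, -164, 22], [-46, -128, 71], [-50, -123, 69]]
175 [[-74, -201, 0], [-62, -179, 23], [-64, -172, 24], [-66, -164, 26], [-38, -131, 70], [-43, -127, 67], [-44, -119, 69]]
178 [[-67, -195, 3], [-60, -179, 17], [-61, -171, 20], [-64, -164, 20], [-32, -127, 70], [-36, -122, 68], [-41, -118, 66]]
181 [[-61, -192, 2], [-64, -185, 2], [-67, -178, 2], [-24, -130, 70], [-27, -124, 70], [-31, -119, 68], [-32, -112, 69]]
```

Collar D lies flat in the bin. Next is C.

Emit:
apply_moves(commands=[[15,0,0,0.7,0],[15,0.06,0.72,0,0],[15,0.06,0.72,0,0],[15,0.06,0.72,0,0],[15,0.06,0.72,0,0],[15,0.06,0.72,0,0],[15,0.06,0.72,0,0],[15,0,0,0,0]])

```text
clock: 7.8
position: [0.5012, 0.072, 0.0907]
ee_rot: [-2.303, -2.135, -0.003]
force: [0.7, -0.6, 0.6]
width: 0.15
gripper_force: 0.0
```

```bash
python3 -c "
from h import *
pan()"
```

```text
t 7.8 world [0.5012 0.072  0.0907] pan [-0.082   0.1222] y-axis deg -4.34 F [ 0.7 -0.6  0.6] w 0.15
```

Emit:
apply_moves(commands=[[15,0,0,-0.2,0],[15,0,0,-0.2,0],[15,0,0,-0.2,0],[15,0,0,-0.1,0],[15,0,0,0,0]])

```text
clock: 8.43
position: [0.501, 0.0665, 0.0477]
ee_rot: [-2.312, -2.126, 0.001]
force: [0.4, -0.2, 0.3]
width: 0.15
gripper_force: 0.0
```

```bash
python3 -c "
from h import *
pan(); objs()"
```

```text
t 8.425 world [0.501  0.0665 0.0477] pan [-0.0817  0.1167] y-axis deg -4.78 F [ 0.4 -0.2  0.3] w 0.15
blob 538 [0.0738 0.087 ]
blob 362 [ 0.0705 -0.036 ]
blob 369 [-0.0083  0.0124]
bin 1048 [-0.0008 -0.2528] 0.06
bin 351 [-0.0802 -0.1733] 0.031
```

Emit:
apply_moves(commands=[[15,-0.02,-0.2,0,0],[15,-0.03,-0.36,0,0],[15,-0.03,-0.36,0,0],[15,-0.03,-0.36,0,0],[15,-0.03,-0.36,0,0],[15,-0.03,-0.36,0,0],[15,-0.03,-0.36,0,0],[15,-0.03,-0.36,0,0],[15,-0.03,-0.36,0,0],[15,-0.03,-0.36,0,0],[15,-0.03,-0.36,0,0],[15,0,-0.2,0,0]])

```text
clock: 9.98
position: [0.4818, -0.1753, 0.0486]
ee_rot: [2.313, 2.124, -0.001]
force: [0.5, -0.5, -0.1]
width: 0.15
gripper_force: 0.0
```

Emit:
apply_moves(commands=[[15,-0.02,-0.25,0,0],[15,-0.02,-0.2,0,0],[15,0,0,0,0],[15,0,0,0.4,0],[15,0,0,0.3,0]])

```text
clock: 10.6
position: [0.48, -0.1993, 0.091]
ee_rot: [-2.31, -2.128, -0.001]
force: [0.1, -0.3, 0.1]
width: 0.151
gripper_force: 0.0
```

Run:
```python
from h import *
pan()
img,W=cloud('scene'); q=(W[...,:2]-O)@Rp; z=W[...,2]
b=(z>.015)&(z<.062)&(abs(q[...,0])<.112)&(q[...,1]<-.13)&(q[...,1]>-.25)
n,l,s,c=cv2.connectedComponentsWithStats(b.astype(np.uint8))
for i in range(1,n):
    if s[i,4]>30: print(s[i,4],q[l==i].mean(0),q[l==i].min(0),q[l==i].max(0),z[l==i].max())
```

```text
t 10.6 world [ 0.48   -0.1993  0.091 ] pan [-0.081  -0.1499] y-axis deg -4.69 F [ 0.1 -0.3  0.1] w 0.151
320 [-0.07654314 -0.17885465] [-0.0998523  -0.19948715] [-0.0579942  -0.16085353] 0.028251962865376457
```

Emit:
apply_moves(commands=[[15,0.3,0.645,0,0],[15,0.3,0.645,0,0],[15,0.3,0.645,0,0],[15,0.3,0.645,0,0],[15,0.28,0.645,0,0],[15,0,0,0,0],[15,0,0,0,0]])

```text
clock: 11.52
position: [0.5681, -0.0067, 0.0899]
ee_rot: [-2.311, -2.128, 0.001]
force: [0.6, -0.2, -0.3]
width: 0.152
gripper_force: 0.0
```

```bash
python3 -c "
from h import *
pan(); img,W=objs(); cv2.imwrite('pics/t4.png',img[150:370,230:530,::-1].repeat(2,0).repeat(2,1))
print(((W[235:320:7,425:480:6]*1000)[...,2]).round())"
```

```text
t 11.525 world [ 0.5681 -0.0067  0.0899] pan [-0.009   0.0492] y-axis deg -4.71 F [ 0.6 -0.2 -0.3] w 0.152
blob 120 [0.0894 0.0995]
bin 1039 [-0.0005 -0.2528] 0.06
bin 426 [-0.0796 -0.1713] 0.041
[[  6.   3.   3.   4.   0.   6.   5.   4.   8.  31.]
 [  4.   3.   4.   3.   2.   8.   1.   2.   5.  34.]
 [  2.   4.   2.   7.   3.   5.   5.   0.   4.  37.]
 [  1.   4.   4.   3.   9.   2.   3.   7.   2.  39.]
 [  4.   1.   5.   2.   4.   6.   0.   3.   6.  40.]
 [  3.   4.   3.   2.   5.   2.   6.   1.   9.  45.]
 [  2.   5.   2.   1.   8.   2.   5.   5.  12.  49.]
 [  6.   4.   1.   0.   6.   6.  -0.   5.  15.  49.]
 [  6.  26.  27.   5.   5.   7.   1.   3.  14.  52.]
 [ 27.  25.  25.  26.   4.   2.   3.   1.  17.  52.]
 [  2.  24.  25.  24.   5.   5.   4.   2.  22.  56.]
 [587.   3.   4.   2.   3.   5.   2.   5.  22.  61.]
 [599.  54.  57.  49.  35.  25.  13.   3.  26.  53.]]
```

View pics/t4.png

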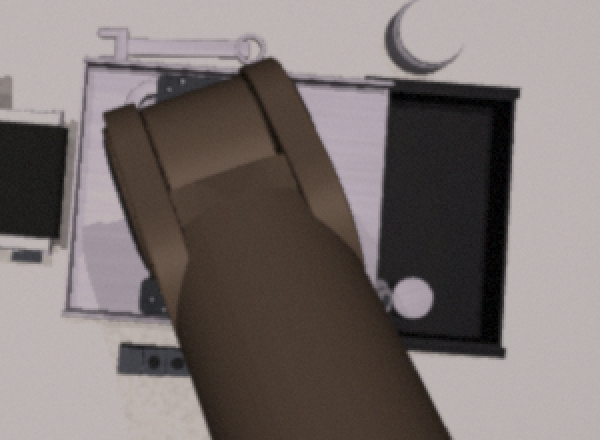

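The bin shows one upside-down collar at (413,298), with something beside it at the pan edge (382,290), probably collar C. I'll check that once the arm is clear; B is next.

Emit:
apply_moves(commands=[[15,0,0,-0.25,0],[15,0,0,-0.25,0],[15,0,0,-0.2,0],[15,0,0,0,0]])

```text
clock: 12.08
position: [0.5676, -0.007, 0.0469]
ee_rot: [-2.311, -2.126, 0.003]
force: [-0.1, -0.3, 0.9]
width: 0.15
gripper_force: 0.0
```

Emit:
apply_moves(commands=[[15,-0.02,-0.2,0,0],[15,-0.03,-0.31,0,0],[15,-0.03,-0.31,0,0],[15,-0.03,-0.31,0,0],[15,-0.03,-0.31,0,0],[15,-0.03,-0.31,0,0],[15,-0.03,-0.31,0,0],[15,-0.03,-0.31,0,0],[15,-0.03,-0.31,0,0],[15,-0.02,-0.31,0,0],[15,-0.02,-0.31,0,0],[15,0,0,0,0]])

```text
clock: 13.58
position: [0.5501, -0.2071, 0.0481]
ee_rot: [2.315, 2.124, -0.001]
force: [-1.1, -0.1, 0.2]
width: 0.153
gripper_force: 0.0
```

Run:
```python
from h import *
pan(); objs()
img,W=cloud('scene'); cv2.imwrite('pics/s5.png',img[80:320,60:420,::-1].repeat(2,0).repeat(2,1))
```

```text
t 13.575 world [ 0.5501 -0.2071  0.0481] pan [-0.0105 -0.1519] y-axis deg -4.93 F [-1.1 -0.1  0.2] w 0.153
blob 540 [0.0739 0.0869]
blob 363 [ 0.0705 -0.036 ]
bin 70 [ 0.1067 -0.2527] 0.058
bin 59 [-0.0788 -0.1431] 0.045
```

View pics/s5.png

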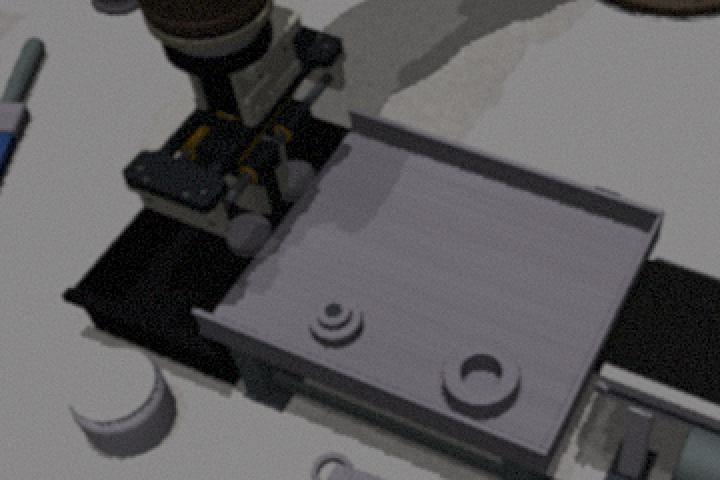

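Collar B is in the bin, at (248,232), and C lies low behind the edge near (297,180). Only A is left beside the gauge.

Emit:
apply_moves(commands=[[15,0,0,0.7,0],[15,0.38,0.62,0,0],[15,0.38,0.62,0,0],[15,0.38,0.62,0,0],[15,0.39,0.62,0,0],[15,0,0,0,0],[15,0,0,-0.2,0]])

```text
clock: 14.55
position: [0.6428, -0.0554, 0.0786]
ee_rot: [2.31, 2.128, 0.001]
force: [-0.6, -0.2, -0.3]
width: 0.154
gripper_force: 0.0
```

```bash
python3 -c "
from h import *
pan()"
```

```text
t 14.55 world [ 0.6428 -0.0554  0.0786] pan [0.0695 0.0068] y-axis deg -4.69 F [-0.6 -0.2 -0.3] w 0.154
```

Emit:
apply_moves(commands=[[15,0,0,-0.25,0],[15,0,0,-0.25,0],[15,0,0,0,0],[15,-0.02,-0.2,0,0],[15,-0.03,-0.31,0,0],[15,-0.03,-0.31,0,0],[15,-0.03,-0.31,0,0],[15,-0.03,-0.31,0,0],[15,-0.03,-0.31,0,0],[15,-0.02,-0.31,0,0],[15,-0.02,-0.31,0,0],[15,-0.02,-0.25,0,0]])

```text
clock: 16.05
position: [0.6283, -0.2148, 0.0482]
ee_rot: [2.313, 2.126, -0.001]
force: [0.9, 0.4, 0.2]
width: 0.149
gripper_force: 0.0
```

Emit:
apply_moves(commands=[[15,0,0,0,0],[15,0,0,0.5,0],[15,0,0,0.8,0],[15,0,0.5,0.5,0],[15,0,0.8,0,0],[15,0,0.8,0,0],[15,0,0.8,0,0],[15,0,0,0,0],[15,0,0,0,0]])

```text
clock: 17.18
position: [0.6285, -0.0389, 0.1563]
ee_rot: [2.31, 2.128, -0.001]
force: [0.4, -0.9, 1.1]
width: 0.149
gripper_force: 0.0
```

Run:
```python
from h import *
pan(); img,W=objs()
i2,_=cloud('scene')
cv2.imwrite('pics/f.png',np.hstack([np.clip(img[170:350,390:510,::-1].astype(int)*2,0,255).repeat(3,0).repeat(3,1)[:480],np.clip(i2[130:290,90:210,::-1].astype(int)*2,0,255).repeat(3,0).repeat(3,1)]))
```

```text
t 17.175 world [ 0.6285 -0.0389  0.1563] pan [0.0539 0.0221] y-axis deg -4.69 F [ 0.4 -0.9  1.1] w 0.149
blob 541 [0.0739 0.087 ]
bin 604 [ 0.0461 -0.2527] 0.059[ WARN:0@1.572] global loadsave.cpp:1063 imwrite_ Unsupported depth image for selected encoder is fallbacked to CV_8U.
```

View pics/f.png

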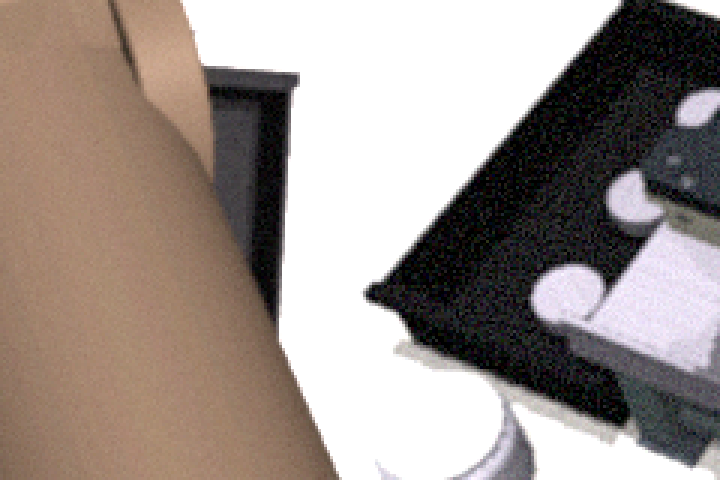

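In the bin the view shows A, B and D (right half, at (568,295), (635,198), (697,105)). I move the arm aside to check C.

Emit:
apply_moves(commands=[[15,-0.4,0.7,0.3,0],[15,-0.4,0.7,0.2,0],[15,-0.4,0.8,0,0],[15,-0.4,0.8,0,0],[15,-0.4,0.8,0,0],[15,-0.4,0.8,0,0],[15,0,0.8,0,0],[15,0,0,0,0],[15,0,0,0,0]])

```text
clock: 18.4
position: [0.4853, 0.2834, 0.186]
ee_rot: [2.313, 2.125, -0.001]
force: [-0.4, -0.3, -0.7]
width: 0.148
gripper_force: 0.0
```

Run:
```python
from h import *
pan(); img,W=objs()
q=(W[...,:2]-O)@Rp;z=W[...,2]
b=(z>.014)&(abs(q[...,0])<.112)&(q[...,1]<-.128)&(q[...,1]>-.245)
n,l,s,c=cv2.connectedComponentsWithStats(b.astype(np.uint8))
for i in range(1,n):
    if s[i,4]>15: print(s[i,4],q[l==i].mean(0).round(3),q[l==i].min(0).round(3),q[l==i].max(0).round(3),z[l==i].max())
cv2.imwrite('pics/g.png',cv2.convertScaleAbs(img[170:350,380:510,::-1],alpha=1.8).repeat(3,0).repeat(3,1))
```

```text
t 18.4 world [0.4853 0.2834 0.186 ] pan [-0.1151  0.3316] y-axis deg -4.85 F [-0.4 -0.3 -0.7] w 0.148
blob 541 [0.0739 0.087 ]
bin 1039 [-0.0008 -0.2527] 0.06
bin 347 [ 0.0678 -0.1779] 0.03
bin 345 [-0.0091 -0.1792] 0.031
bin 476 [-0.0809 -0.1685] 0.045
728 [-0.055 -0.155] [-0.112 -0.197] [ 0.111 -0.128] 0.07301007440997997
342 [ 0.068 -0.178] [ 0.049 -0.199] [ 0.087 -0.159] 0.030135286288372143
343 [-0.009 -0.179] [-0.028 -0.201] [ 0.01  -0.161] 0.03107780312388342
```

View pics/g.png

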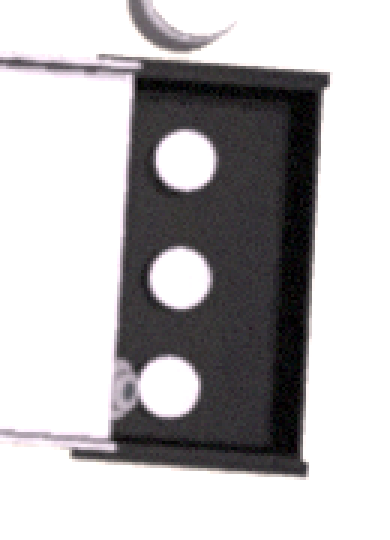

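The picture shows three collars flat in the bin, and C leaning on the near wall, its bore at (128,388). I measure its tilt, since its centre must be inside the wall line.

Run:
```python
from h import *
a=[cloud('top')[1] for _ in range(4)]; W=np.nanmean(a,0)
for v in range(289,312,2):
    print(v,[(np.r_[Rp.T@(W[v,u,:2]-O),W[v,u,2]]*1000).round().astype(int).tolist() for u in range(416,430,2)])
```

```text
289 [[-63, -128, 71], [-64, -147, 3], [-64, -151, 3], [-63, -155, 5], [-63, -159, 3], [-63, -163, 4], [-63, -167, 4]]
291 [[-67, -129, 70], [-67, -141, 34], [-67, -146, 28], [-67, -151, 24], [-67, -159, 4], [-67, -163, 3], [-66, -163, 20]]
293 [[-71, -129, 71], [-71, -141, 33], [-71, -146, 28], [-71, -151, 23], [-71, -160, 4], [-70, -161, 16], [-70, -162, 25]]
295 [[-74, -129, 71], [-75, -141, 36], [-75, -144, 41], [-74, -148, 36], [-74, -153, 32], [-74, -159, 24], [-74, -163, 25]]
297 [[-78, -130, 69], [-79, -140, 40], [-79, -144, 40], [-78, -149, 36], [-78, -154, 31], [-78, -159, 24], [-78, -163, 25]]
299 [[-82, -130, 70], [-83, -140, 42], [-82, -144, 41], [-82, -149, 37], [-82, -154, 31], [-82, -159, 25], [-82, -163, 27]]
301 [[-86, -130, 71], [-86, -140, 42], [-86, -145, 39], [-86, -149, 36], [-86, -154, 30], [-86, -159, 26], [-85, -163, 26]]
303 [[-89, -130, 70], [-90, -140, 42], [-90, -145, 38], [-90, -149, 36], [-90, -155, 28], [-90, -161, 20], [-89, -164, 25]]
305 [[-93, -131, 69], [-94, -141, 38], [-94, -145, 38], [-94, -151, 32], [-95, -161, 4], [-95, -165, 3], [-93, -164, 25]]
307 [[-97, -131, 69], [-98, -144, 28], [-98, -149, 22], [-99, -157, 3], [-99, -161, 4], [-99, -166, 1], [-98, -169, 4]]
309 [[-100, -132, 68], [-102, -144, 28], [-103, -154, 3], [-103, -158, 3], [-103, -161, 5], [-102, -165, 4], [-102, -169, 5]]
311 [[-104, -132, 68], [-108, -150, 2], [-107, -154, 4], [-107, -158, 3], [-107, -162, 4], [-106, -166, 3], [-106, -170, 3]]
```

```bash
python3 -c "
from h import *
print(arm.sign_off())"
```

```text
the job is handed in; nothing more can be done
None
```

All four collars are in the bin, three flat and one leaning at about 45° inside the near wall. The gauge did not move, the arm ended clear of everything, and I handed the job in at about 19 s; the sign-off returned no verdict.

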